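Pack the test meter into its case, shut the lid and fasten the clasp

TASK

Put the orange test meter away: lay it flat, face up, in the long empty bay of the grey instrument case and let go of it. Then take the lid by its orange bar and lower it fully shut without letting it drop or slam, and finally swing the yellow clasp down until it lies flush against the front of the case. Leave the battery pack and the other things on the bench where they are.

Things in the scene. Friction and masses are not known exactly. Their poses are not given: they have to be found in the camera images.
- meter: Orange hand-held test meter, 165 (x, length) x 56 (y) x 38 (z) mm, 0.35 kg, with a dark screen and a black dial on its top face (they add at most 7 mm on the middle of the top). Lies on the bench face up. Origin at the centre of its underside, z up through its face, screen towards +x.
- case: Grey instrument case with blue corners, fixed to the bench: open box 165 (x) x 300 (y) x 100 (z) mm, walls 5 mm. Origin at the centre of its underside; -x is its front, which roughly faces the robot; the lid is hinged on the far (+x) rim. Inside, dark foam with its top 62 mm above the bench; a black power adapter (up to 84 mm above the bench) sits in the foam at the +y end.
- case_bay (a point): Centre of the floor of the meter's bay, 50 mm above the bench, axes as the case. The bay is a recess in the foam, 76 mm (case x) by 185 mm (case y) and 12 mm deep, so the meter lies with its length along the case's y (either way round) and its top stays 12 mm below the case rim. The fingers fit between the case walls (inside width 155 mm in x) above the foam.
- lid (a joint): Lid angle, rad: 0 = shut on the rim, grows as it opens, about 1.65 = open just past upright. The lid is 0.35 kg, 165 x 300 x 12 mm; its weak hinge friction holds it only near upright, below about 1.2 it falls if not held.
- lid_hinge (a point): Middle of the lid's hinge line, at the top of the case's far wall, 100 mm above the bench; moves with the lid: y along the hinge, -x from the hinge towards the lid's free edge.
- lid_bar (a point): Centre of the lid's orange round grip bar: 14 mm diameter, about 90 mm free between its two black posts, parallel to the hinge (along y), 38 mm out from the lid's free edge. In the lid's frame at x = -203, y = -60, z = +6 mm from lid_hinge. When shut it is 106 mm above the bench, in front of the case with 31 mm clear between bar and lid edge.
- clasp (a joint): Angle of the yellow clasp to the lid, rad: 0 = flap hanging flush down the case front (lid shut), about 1.5 = flap sticking straight out from the lid's edge, up to 1.9. Light friction holds it where it is left.
- clasp_hinge (a point): Pivot of the clasp on the lid's front edge, axis along case y; 7.5 mm out from the lid's edge, at y = +85, z = +6 mm in the lid's frame. The flap is 44 mm wide, 5 mm thick, 55 mm long.
- clasp_tip (a point): Middle of the free end of the clasp flap, 55 mm from the pivot.
- pack: Black battery pack with a red band and a grey top, 115 x 66 x 55 mm; origin centre of underside. Leave alone.
- can: Blue spray can with paper label, 60 mm diameter, 140 mm high; origin centre of underside. Leave alone.
- mug: White mug, 82 mm diameter, 95 mm high; origin centre of underside. Leave alone.
- tape: Roll of blue tape lying flat, 104 mm diameter, 48 mm high; origin centre of underside. Leave alone.
- driver: Screwdriver, 200 mm long, lying; leave alone.
- discs: Flap grinding disc, 125 mm diameter, 24 mm high, lying; origin centre of underside. Leave alone.

How it is judged:
By the outcome, as a careful person would: the job done as asked, in the order asked, and still so for the second after the job is handed in, with the robot touching nothing.
It also fails if it takes over 64 s, if anything falls off the work surface, if the arm or the gripper's body presses on something with over 40 N, if the wrist force passes 120 N, or if a joint passes its speed limit or range.

ROBOT

A 7-joint arm with a two-finger parallel gripper is mounted at the origin on the work surface. World frame = base frame: x ahead of the robot, y to its left, z up, the work surface at z = 0. Lengths are in m, angles in degrees, forces in N, time in s.
With the tool pointing down it reaches from about 0.4 to 0.875 m from the base axis. Payload 6.5 kg.
Tool frame: the origin (TCP) lies on the mounting face of the last link; the fingertips stand 173 mm ahead of it and the grasp point (between the pads) lies 155 mm ahead of it; z points along the fingers, y is the line along which they close (so a half turn about z gives the same grasp; the last joint's range is limited). The gripper opens to 85 mm and grips with 20 to 120 N. Pads are 22 mm wide; open, the fingers measure 114 mm over their backs; the gripper's body (76 mm by 85 mm) begins 54 mm behind the grasp point. The pads swing forward as they close: fully open they stand 13 mm farther back than shut.
Start: joints at [65.707, 30.733, -0.252, 88.115, 0.149, 61.152, -4.079], TCP at [0.228, -0.609, 0.405] pointing down, gripper open.
Joint ranges: [-154.64, 154.64], [-21.42, 123.67], [-72.66, 72.17], [13.99, 137.28], [-74.86, 254.86], [10.95, 109.41], [-158.01, 158.01]. Speed limits (degrees/s): [136.94, 136.94, 180, 180, 180, 180, 180].

INTERFACE

Orientations are given as [roll, pitch, yaw] about the fixed x, y, z axes, in that order (R = Rz(yaw) Ry(pitch) Rx(roll)).
In Python, from station import ctrl gives the robot as it stands.
- The arm moves only by the shell command python3 -m pendant 'ROWS'. ROWS is JSON, a list of rows, each a list of 3 entries, a list of its own where there are three numbers: the gripper command: -1 is fully open, 1 is shut, values between are in proportion, then the shift along the tool's x, y, z in m, then the turn about the tool's z in degrees. A call has 1 to 10 rows; each row is the pose to reach, as a shift and turn from the pose commanded when the call began, along the tool's axes at that moment; what a row does not reach only later rows make up. A row lasts 1/10 s, in which the tool goes at most 50 mm and 8.59 degrees, less where a joint would pass 70% of its speed; a pose out of reach is approached as far as the arm can. A call with a gripper value outside its range is refused whole. The fingers move at their own pace and stop on an object; the grip force is fixed at half the most. Time passes only in rows, so rows that repeat a pose let the fingers close. It gives the time, the measured TCP pose, the force, the opening and the grip force at its end, in the units of the state.
- ctrl.read_state(): the state, without advancing time (a new reading comes with each control period).
- ctrl.grab_frame(name): name is "side" or "top"; returns a dict with "frame" (480x640x3 uint8, red, green, blue), "fovy" (degrees; the focal length in pixels is half the picture's height over the tangent of half this angle, whatever the lens; pixels are square), "cx", "cy" (the principal point, pixels), "world_from_camera" (4x4, takes a point from camera to world coordinates). Camera axes: x right, y down, z forward; pixel columns grow to the right and rows downward; lengths in m; the calibration is good to about 2 mm. A picture is of the moment at which its call begins. There is no depth.
- ctrl.close_job(): hands the job in; it is judged then, once.
The state is a dict: "time_s": time; "joint_positions": joint angles; "joint_velocities": joint speeds; "tau": joint torques, N m; "ee_pos": TCP position; "eef_rot": TCP orientation; "ft_force": force on the tool from outside, world axes, zero at the start; "torque": the same for the moment, N m; "gripper_width": finger opening in m; "finger_force": force on a finger pad.
Only numpy, scipy, OpenCV 4.12 (cv2) and the standard library are available. Lean on these libraries where they do the work, as an engineer would, in place of code of your own. Each camera call takes 0.05 s, during which the arm holds its last target. There are 200 camera calls.

## Working session

There is one attempt and no reset: what is moved stays moved. The work goes in short steps, Python scripts to look and compute and a shell command to move; the robot and the scene stay as the last step left them, time stands still between calls to the robot, and variables do not carry over. Pictures are saved under pics/ and viewed, at most 10 in all, crops included, and the job is handed in when it is done.

```bash
mkdir -p pics; ls; python3 - <<'E'
from station import ctrl
import cv2
for n in ("side","top"):
    f=ctrl.grab_frame(n); cv2.imwrite(f"pics/{n}0.png",f["frame"][:,:,::-1]); print(n,f["fovy"],f["cx"],f["cy"],f["world_from_camera"])
print(ctrl.read_state())
E
```

```text
pics
side 42.75989920775652 321.0761450763043 245.72524507880598 [[-0.77420064 -0.49689336  0.39205913 -0.05816696]
 [-0.63286195  0.59797164 -0.49184924  0.70825509]
 [ 0.00995638 -0.6289093  -0.77741492  1.29998557]
 [ 0.          0.          0.          1.        ]]
top 57.939193664097886 315.48583035623165 249.70000691632853 [[ 0.01881685 -0.99717612  0.07270288  0.45972534]
 [-0.99928126 -0.01636357  0.03419349 -0.06376469]
 [-0.03290725 -0.07329404 -0.99676732  1.11808814]
 [ 0.          0.          0.          1.        ]]
{'time_s': 0.1, 'joint_positions': array([65.70744579, 30.77486216, -0.25602577, 88.16521732,  0.14978554,
       61.15095304, -4.07648336]), 'joint_velocities': array([ 0.07206413, -0.03869668,  0.06365346, -0.16702623, -0.04284433,
        0.0104819 , -0.04034043]), 'tau': array([ 2.46226024e-03, -5.84572220e+01,  1.05214588e+00, -2.59778774e+01,
        1.27811852e-02,  4.58891649e-03,  2.86984618e-05]), 'ee_pos': array([ 0.22754555, -0.60855506,  0.40387967]), 'eef_rot': array([-1.79909537e+02,  6.52964695e-03,  2.05085295e+01]), 'ft_force': array([ 0.78971771, -0.13385989, -0.03206701]), 'torque': array([ 0.0231717 ,  0.00535715, -0.02099078]), 'finger_force': 0.0, 'gripper_width': 0.085530800703424}
```

View pics/top0.png

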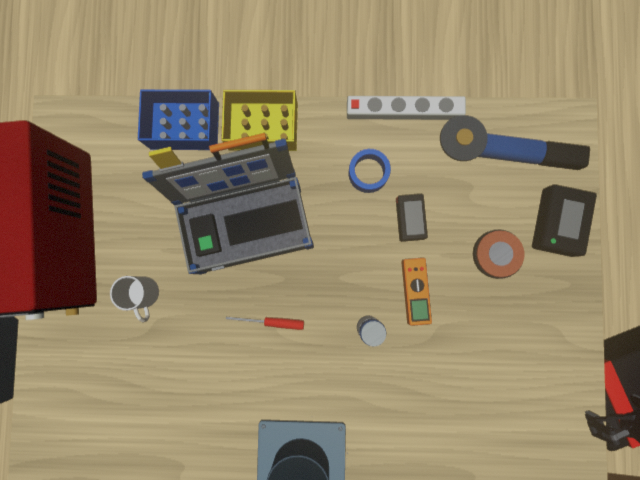

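View pics/side0.png

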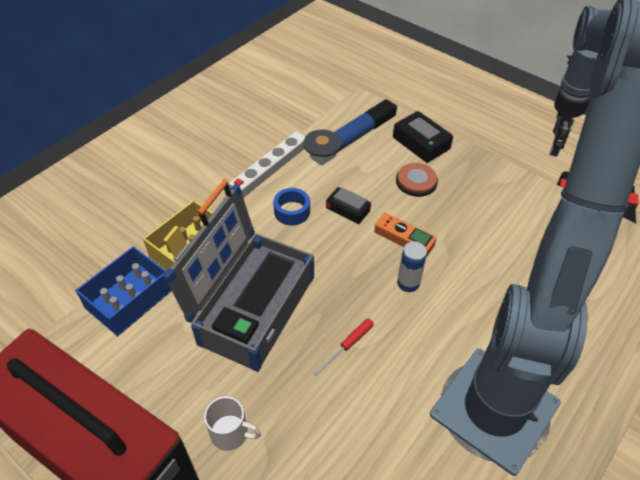

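The top view shows the meter at about (417,291) with its screen towards the robot, the open case at about (245,225) with the bay at (262,222), the lid bar at (240,145) and the clasp at (165,158). The side view shows the same layout.

```bash
cat > h.py <<'E'
from station import ctrl
import numpy as np, cv2
def cast(f,px,z):
    F=f["frame"].shape[0]/2/np.tan(np.radians(f["fovy"]/2)); T=f["world_from_camera"]
    d=T[:3,:3]@np.array([(px[0]-f["cx"])/F,(px[1]-f["cy"])/F,1]); o=T[:3,3]
    return o+d*(z-o[2])/d[2]
def ray(f,px):
    F=f["frame"].shape[0]/2/np.tan(np.radians(f["fovy"]/2)); T=f["world_from_camera"]
    d=T[:3,:3]@np.array([(px[0]-f["cx"])/F,(px[1]-f["cy"])/F,1]); return T[:3,3],d/np.linalg.norm(d)
def tri(fa,pa,fb,pb):
    oa,da=ray(fa,pa); ob,db=ray(fb,pb)
    s=np.linalg.lstsq(np.c_[da,-db],ob-oa,rcond=None)[0]; A=oa+s[0]*da; B=ob+s[1]*db
    return (A+B)/2,np.linalg.norm(A-B)
def blobs(f,lo,hi,amin=60):
    h=cv2.cvtColor(f["frame"],cv2.COLOR_RGB2HSV); m=cv2.inRange(h,np.array(lo),np.array(hi))
    c,_=cv2.findContours(m,cv2.RETR_EXTERNAL,cv2.CHAIN_APPROX_NONE)
    return sorted([k for k in c if cv2.contourArea(k)>amin],key=lambda k:-cv2.contourArea(k))
E
cat > m.py <<'E'
from h import *
t=ctrl.grab_frame("top"); s=ctrl.grab_frame("side")
np.set_printoptions(precision=4,suppress=True)
for n,f in (("top",t),("side",s)):
    for nm,lo,hi in (("orange",(8,170,120),(17,255,255)),("yellow",(22,150,120),(32,255,255)),("blue",(105,140,60),(120,255,255)),("dark",(0,0,0),(180,255,45))):
        for c in blobs(f,lo,hi,20)[:12]:
            r=cv2.minAreaRect(c); print(n,nm,cv2.contourArea(c),np.round(r[0],1),np.round(r[1],1),round(r[2],1))
c=[k for k in blobs(t,(8,170,120),(17,255,255)) if cv2.boundingRect(k)[0]>380][0]
b=cv2.boxPoints(cv2.minAreaRect(c)); print("meter",*[cast(t,p,.038) for p in b])
E
python3 m.py
```

```text
top orange 775.5 [416.7 291.3] [65.3 22. ] 84.8
top orange 300.5 [237.4 142.1] [ 6.8 56.5] 76.6
top yellow 3255.5 [258. 116.] [50. 72.] 90.0
top yellow 84.0 [159.9 152.1] [ 6.3 22.5] 71.6
top blue 1727.0 [174. 116.] [72. 48.] -0.0
top blue 224.0 [369.  169.5] [38.6 36.5] 21.0
top dark 1121.5 [  8. 359.] [16. 84.] 0.0
top dark 636.0 [302.4 454.8] [54.7 29.8] 9.5
top dark 527.5 [247.7 223.7] [24.5 42.2] 76.0
top dark 310.0 [629.5 417.5] [19. 47.] -0.0
top dark 166.5 [ 63.8 201. ] [34.4  6.5] 17.1
top dark 165.0 [ 64.1 211.6] [34.   6.4] 14.9
top dark 154.5 [ 63.3 179.8] [35.2  5.9] 20.2
top dark 151.0 [ 63.8 190.1] [35.1  6. ] 18.4
top dark 147.0 [ 62.7 169.2] [36.1  5.4] 23.2
top dark 146.5 [ 62.4 158.6] [36.1  5.4] 24.4
top dark 121.5 [ 46.5 309.4] [ 4.3 93.5] 84.5
top dark 32.0 [216.  232.5] [35.9  2.5] 79.4
side orange 375.5 [395.2 227.3] [37.6 15.9] 25.0
side orange 142.5 [212.8 196.7] [ 5.7 41.2] 41.3
side orange 39.5 [430.7 243.3] [ 4.2 14.1] 33.7
side yellow 117.5 [172.9 235.4] [11.7 21. ] 39.3
side yellow 63.0 [160.1 247.4] [35.  10.1] 34.2
side blue 25149.5 [143.5  87.5] [175
[... 494 characters left out ...]
7.1 334.8] [19.2  3.6] 74.1
side dark 1827.0 [ 66.8 406. ] [145.6  16.9] 37.6
side dark 1666.0 [422.1 135.9] [56.4 35.8] 36.9
side dark 1469.5 [264.  284.3] [25.7 65.1] 32.9
side dark 894.5 [234.9 325. ] [41.4 24.6] 23.2
side dark 705.5 [172.  459.5] [39. 50.] 90.0
side dark 626.0 [564.7 125.3] [33.1 62.4] 16.7
side dark 403.0 [347.8 204.9] [41.6 22.4] 26.6
side dark 376.0 [381.7 112.3] [17.5 29.1] 56.3
side dark 315.0 [607.4  32.8] [10.  51.9] 15.9
side dark 223.5 [472.3 402.4] [37.  13.6] 71.6
side dark 170.5 [501.5 319.4] [ 6.3 50. ] 11.3
side dark 100.5 [629. 213.] [16. 10.] 90.0
meter [ 0.5169 -0.2437  0.038 ] [ 0.5227 -0.2976  0.038 ] [ 0.3636 -0.312   0.038 ] [ 0.3576 -0.2588  0.038 ]
```

```bash
python3 - <<'E'
import cv2
t=cv2.imread("pics/top0.png")[125:280,140:325]; s=cv2.imread("pics/side0.png")[170:375,160:325]
t=cv2.resize(t,None,fx=2.4,fy=2.4,interpolation=2); s=cv2.resize(s,None,fx=2.1,fy=2.1,interpolation=2)
import numpy as np
o=np.zeros((max(t.shape[0],s.shape[0]),t.shape[1]+s.shape[1],3),np.uint8); o[:t.shape[0],:t.shape[1]]=t; o[:s.shape[0],t.shape[1]:]=s
print(t.shape,s.shape); cv2.imwrite("pics/crop0.png",o)
E
```

```text
(372, 444, 3) (430, 346, 3)
```

View pics/crop0.png

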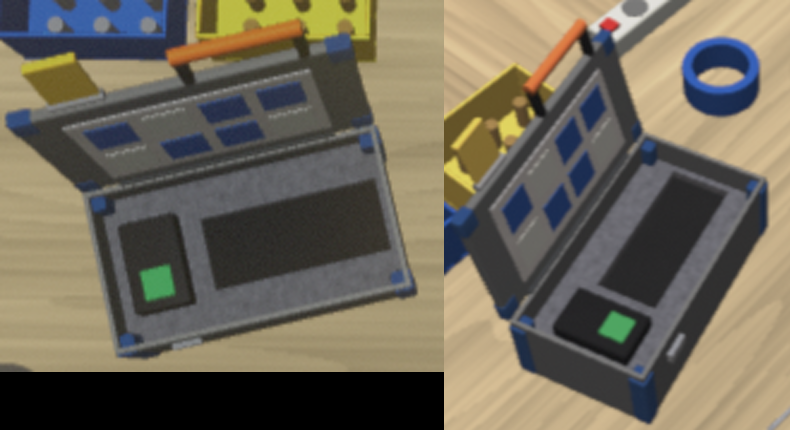

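The crop shows rim corners at crop pixels (118,354), (414,293), (378,130) and (85,193) in top; and (648,375), (768,182), (645,137) and (515,322) in side. The bay corners in top are (203,220), (376,180), (390,250) and (218,289).

```bash
python3 - <<'E'
from h import *
np.set_printoptions(precision=4,suppress=True)
t=ctrl.grab_frame("top"); s=ctrl.grab_frame("side")
T=lambda x,y:(140+x/2.4,125+y/2.4); S=lambda x,y:(160+(x-444)/2.1,170+y/2.1)
R=[(118,354),(414,293),(378,130),(85,193)]; Q=[(648,375),(768,182),(645,137),(515,322)]
A=np.array([cast(t,T(*p),.1) for p in R]); B=np.array([cast(s,S(*p),.1) for p in Q])
for a,b,p,q in zip(A,B,R,Q): print(a,b,*tri(t,T(*p),s,S(*q)))
for C in (A,B):
    d=C[0]-C[1]; e=C[3]-C[2]; print("ctr",C.mean(0),"y-axis",np.degrees(np.arctan2(d[1],d[0])),np.degrees(np.arctan2(e[1],e[0])),np.linalg.norm(d),np.linalg.norm(e),np.linalg.norm(C[0]-C[3]))
b=np.array([cast(t,T(*p),.062) for p in [(203,220),(376,180),(390,250),(218,289)]]); print("bay",b,b.mean(0))
print("bar L",*tri(t,T(170,57),s,S(530,88))); print("bar R",*tri(t,T(303,30),s,S(584,25)))
print("lid corner R",*tri(t,T(350,40),s,S(607,33)));print("lid corner L",*tri(t,T(12,118),s,S(463,215)))
print("clasp",*tri(t,T(22,72),s,S(454,148)),*tri(t,T(72,56),s,S(478,118)))
E
```

```text
[0.4749 0.2696 0.1   ] [0.4705 0.2663 0.1   ] [0.4726 0.2678 0.1008] 0.00536702251407899
[ 0.5401 -0.0217  0.1   ] [ 0.5379 -0.0131  0.1   ] [ 0.5421 -0.0205  0.089 ] 0.002809224768252197
[0.7021 0.0173 0.1   ] [0.697  0.0289 0.1   ] [0.7069 0.0191 0.083 ] 0.001555750076127323
[0.635  0.3094 0.1   ] [0.6261 0.3105 0.1   ] [0.6331 0.3097 0.0938] 0.006843514208484633
ctr [0.588  0.1437 0.1   ] y-axis 102.60738114690135 102.9420877319334 0.2984796931751254 0.2997355955332133 0.16497522252777508
ctr [0.5829 0.1482 0.1   ] y-axis 103.550646551716 104.126602180557 0.287478605130394 0.2903279153263772 0.16173567338229503
bay [[0.615  0.1991 0.062 ]
 [0.659  0.0213 0.062 ]
 [0.5868 0.0053 0.062 ]
 [0.5439 0.1811 0.062 ]] [0.6012 0.1017 0.062 ]
bar L [0.711  0.1704 0.2998] 0.003629687792251918
bar R [0.737  0.0643 0.2936] 0.001879641746209803
lid corner R [0.7421 0.03   0.2514] 0.0035057766185917897
lid corner L [0.6672 0.3126 0.2638] 0.0062564723709950245
clasp [0.6933 0.2835 0.3197] 0.00010827409931444873 [0.7051 0.2428 0.3207] 0.0027835183643663223
```

```bash
cat > go.py <<'E'
import sys,numpy as np
from station import ctrl
from scipy.spatial.transform import Rotation as R
# usage: go.py x y z yaw -> shift in tool axes, turn
def go(x,y,z,yaw):
    s=ctrl.read_state(); r=R.from_euler("xyz",s["eef_rot"],degrees=True)
    d=r.inv().apply(np.array([x,y,z])-s["ee_pos"]); t=-(yaw-s["eef_rot"][2]); t=(t+180)%360-180
    print("shift",np.round(d,4),"turn",round(t,1))
s=ctrl.read_state(); print("t",round(s["time_s"],2),"pos",np.round(s["ee_pos"],4),"rot",np.round(s["eef_rot"],1),"w",round(s["gripper_width"],4),"F",np.round(s["ft_force"],1),"q7",round(s["joint_positions"][6],1))
a=list(map(float,sys.argv[1:]))
for i in range(0,len(a),4): go(*a[i:i+4])
E
python3 go.py 0.44 -0.278 0.30 5.4; python3 - <<'E'
from h import *
t=ctrl.grab_frame("top"); print("can",cast(t,(373,333),.14),"bar",cast(t,(237.4,142.1),.302),cast(t,(237.4,142.1),.298))
E
```

```text
t 0.3 pos [ 0.2276 -0.6087  0.4044] rot [-180.     0.    20.5] w 0.0856 F [-0.3 -1.   0.3] q7 -4.1
shift [ 0.3148 -0.2353  0.1045] turn 15.1
can [ 0.34757383 -0.1615769   0.14      ] bar [0.72554663 0.11935404 0.302     ] [0.72684953 0.12025158 0.298     ]
```

```bash
python3 -m pendant '[[-1,[0.035,-0.026,0],2],[-1,[0.07,-0.052,0],4],[-1,[0.105,-0.078,0.01],6],[-1,[0.14,-0.104,0.025],8],[-1,[0.175,-0.13,0.04],10],[-1,[0.21,-0.157,0.055],12],[-1,[0.245,-0.183,0.07],15.1],[-1,[0.28,-0.21,0.085],15.1],[-1,[0.315,-0.235,0.1045],15.1],[-1,[0.315,-0.235,0.1045],15.1]]'; python3 -m pendant '[[-1,[0,0,0],0],[-1,[0,0,0],0]]'; python3 go.py 0.44 -0.278 0.19 5.4; python3 - <<'E'
from h import *
f=ctrl.grab_frame("top"); g=ctrl.grab_frame("side")
a=cv2.resize(f["frame"][230:350,350:480],None,fx=3,fy=3);b=cv2.resize(g["frame"][130:280,340:480],None,fx=2.4,fy=2.4)
cv2.imwrite("pics/m1.png",np.hstack([a,b])[:,:,::-1])
E
```

```text
time_s: 1.35
ee_pos: [0.4433, -0.2718, 0.2982]
eef_rot: [-179.7, 0.0, 6.0]
ft_force: [-0.2, -0.7, -0.6]
gripper_width: 0.0855
finger_force: 0.0
time_s: 1.55
ee_pos: [0.4399, -0.2796, 0.3005]
eef_rot: [179.9, 0.0, 5.3]
ft_force: [0.1, -0.1, 0.1]
gripper_width: 0.0856
finger_force: 0.0
t 1.55 pos [ 0.4399 -0.2796  0.3005] rot [179.9   0.    5.3] w 0.0856 F [ 0.1 -0.1  0.1] q7 -59.1
shift [ 0.0002 -0.0017  0.1105] turn -0.1
```

View pics/m1.png

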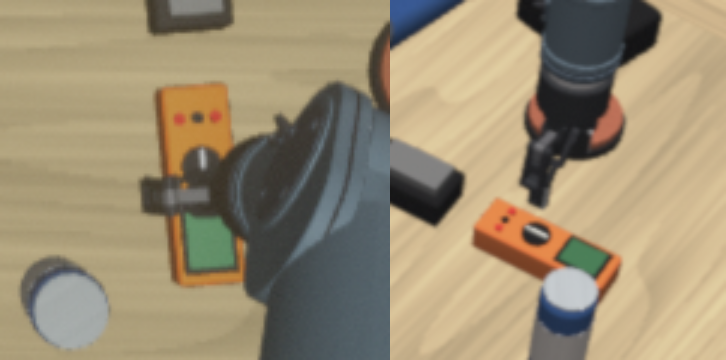

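The gripper is straddling the meter's middle (crop 200,195), aligned with it, so I descend and grip.

```bash
python3 -m pendant '[[-1,[0,-0.001,0.035],0],[-1,[0,-0.001,0.07],0],[-1,[0,-0.001,0.095],0],[-1,[0,-0.001,0.1105],0],[-1,[0,-0.001,0.1105],0],[-1,[0,-0.001,0.1105],0],[1,[0,-0.001,0.1105],0],[1,[0,-0.001,0.1105],0],[1,[0,-0.001,0.1105],0],[1,[0,-0.001,0.1105],0]]'; python3 -m pendant '[[1,[0,0,0],0],[1,[0,0,0],0],[1,[0,0,0],0],[1,[0,0,0],0]]'; python3 go.py 0.44 -0.278 0.36 5.4
```

```text
time_s: 2.65
ee_pos: [0.4407, -0.278, 0.1912]
eef_rot: [179.9, -0.1, 5.4]
ft_force: [-2.2, 0.1, 8.1]
gripper_width: 0.055
finger_force: 63.7
time_s: 3.05
ee_pos: [0.4407, -0.278, 0.1912]
eef_rot: [179.9, -0.1, 5.4]
ft_force: [-1.0, 0.1, 8.6]
gripper_width: 0.0548
finger_force: 63.7
t 3.05 pos [ 0.4407 -0.278   0.1912] rot [ 1.799e+02 -1.000e-01  5.400e+00] w 0.0548 F [-1.   0.1  8.6] q7 -60.1
shift [-0.0005  0.0002 -0.1688] turn -0.0
```

```bash
python3 -m pendant '[[1,[0,0,-0.03],0],[1,[0,0,-0.06],0],[1,[0,0,-0.1],0],[1,[0,0,-0.14],0],[1,[0,0,-0.17],-8],[1,[0,0,-0.18],-16],[1,[0,0,-0.18],-24],[1,[0,0,-0.18],-32],[1,[0,0,-0.18],-40],[1,[0,0,-0.18],-48]]'; python3 go.py 0.57 0.1015 0.37 102.8
```

```text
time_s: 4.05
ee_pos: [0.4399, -0.2772, 0.37]
eef_rot: [-180.0, 0.0, 53.7]
ft_force: [-0.2, 0.1, -2.6]
gripper_width: 0.0545
finger_force: 65.7
t 4.05 pos [ 0.4399 -0.2772  0.37  ] rot [-180.     0.    53.7] w 0.0545 F [-0.2  0.1 -2.6] q7 -14.8
shift [ 3.823e-01 -1.191e-01 -1.000e-04] turn -49.1
```

```bash
python3 -m pendant '[[1,[0.038,-0.012,0],-5],[1,[0.076,-0.024,0],-10],[1,[0.115,-0.036,0],-15],[1,[0.153,-0.048,0],-20],[1,[0.191,-0.06,0],-25],[1,[0.23,-0.071,0],-30],[1,[0.268,-0.083,0],-35],[1,[0.306,-0.095,0],-40],[1,[0.344,-0.107,0],-45],[1,[0.382,-0.119,0],-49.1]]';  python3 -m pendant '[[1,[0,0,0],0],[1,[0,0,0],0]]'; python3 go.py 0.600 0.1015 0.30 102.8
```

```text
time_s: 5.05
ee_pos: [0.5725, 0.1015, 0.3699]
eef_rot: [-180.0, 0.0, 102.7]
ft_force: [-0.2, -0.8, -1.4]
gripper_width: 0.0551
finger_force: 65.7
time_s: 5.25
ee_pos: [0.5721, 0.101, 0.3696]
eef_rot: [-180.0, 0.0, 102.6]
ft_force: [-0.9, 0.0, -2.0]
gripper_width: 0.0545
finger_force: 65.7
t 5.25 pos [0.5721 0.101  0.3696] rot [-180.     0.   102.6] w 0.0545 F [-0.9  0.  -2. ] q7 -15.9
shift [-0.0056  0.0273  0.0696] turn -0.2
```

```bash
python3 -m pendant '[[1,[-0.003,0.014,0.02],0],[1,[-0.006,0.027,0.04],0],[1,[-0.006,0.027,0.06],0],[1,[-0.006,0.027,0.065],0],[1,[-0.006,0.027,0.065],0],[1,[-0.006,0.027,0.065],0]]'; python3 go.py 0.600 0.1015 0.30 102.8;python3 - <<'E'
from h import *
f=ctrl.grab_frame("top"); g=ctrl.grab_frame("side")
a=cv2.resize(f["frame"][120:290,140:330],None,fx=2,fy=2,interpolation=2);b=cv2.resize(g["frame"][160:370,160:355],None,fx=2,fy=2,interpolation=2)[:420]
o=np.zeros((420,380+390,3),np.uint8);o[:340,:380]=a;o[:,380:]=b
cv2.imwrite("pics/c1.png",o[:,:,::-1])
E
```

```text
time_s: 5.85
ee_pos: [0.6002, 0.0997, 0.3057]
eef_rot: [179.9, 0.0, 102.5]
ft_force: [-0.6, 0.3, -2.0]
gripper_width: 0.0548
finger_force: 65.6
t 5.85 pos [0.6002 0.0997 0.3057] rot [179.9   0.  102.5] w 0.0548 F [-0.6  0.3 -2. ] q7 -17.4
shift [0.0018 0.0001 0.0057] turn -0.3
```

View pics/c1.png

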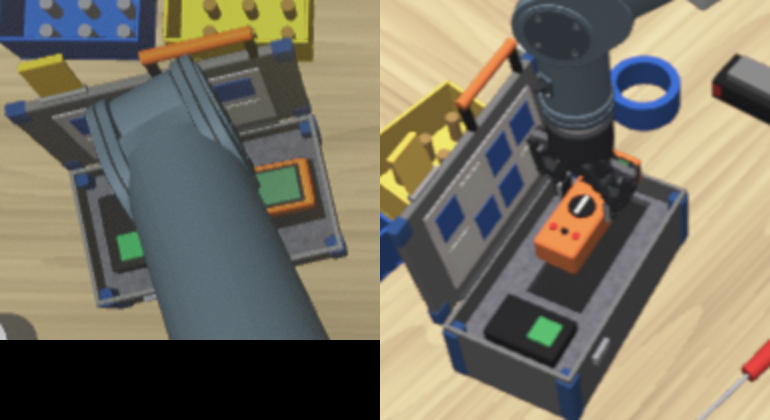

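The meter hangs over the bay, aligned (side crop 575,230), and the fingers are clear of the walls, so I lower it.

```bash
python3 -m pendant '[[1,[0.002,0,0.015],-0.3],[1,[0.002,0,0.03],-0.3],[1,[0.002,0,0.042],-0.3],[1,[0.002,0,0.05],-0.3],[1,[0.002,0,0.057],-0.3],[1,[0.002,0,0.061],-0.3],[1,[0.002,0,0.0635],-0.3],[1,[0.002,0,0.0635],-0.3],[1,[0.002,0,0.0635],-0.3]]'; python3 go.py
```

```text
time_s: 6.85
ee_pos: [0.5999, 0.1022, 0.2415]
eef_rot: [180.0, 0.0, 102.8]
ft_force: [-0.2, 0.6, -3.1]
gripper_width: 0.0543
finger_force: 65.7
t 6.85 pos [0.5999 0.1022 0.2415] rot [180.    0.  102.8] w 0.0543 F [-0.2  0.6 -3.1] q7 -19.7
```

```bash
python3 -m pendant '[[1,[0,0,0.001],0],[1,[0,0,0.002],0],[1,[0,0,0.002],0]]'; 
```

```text
time_s: 7.15
ee_pos: [0.6, 0.1024, 0.2412]
eef_rot: [179.9, 0.0, 102.8]
ft_force: [-5.9, -2.9, 14.4]
gripper_width: 0.0545
finger_force: 67.7
```

```bash
python3 -m pendant '[[1,[0,0,-0.001],0],[-1,[0,0,-0.001],0],[-1,[0,0,-0.001],0],[-1,[0,0,-0.001],0],[-1,[0,0,-0.001],0],[-1,[0,0,-0.02],0],[-1,[0,0,-0.05],0],[-1,[0,0,-0.09],0],[-1,[0,0,-0.13],0],[-1,[0,0,-0.17],0]]';python3 -m pendant '[[-1,[0,0.0,-0.04],0],[-1,[0,-0.04,-0.08],0],[-1,[0,-0.08,-0.12],0],[-1,[0,-0.12,-0.14],0],[-1,[0,-0.16,-0.14],0],[-1,[0,-0.16,-0.14],0]]';python3 go.py; python3 - <<'E'
from h import *
np.set_printoptions(precision=4,suppress=True)
f=ctrl.grab_frame("top"); g=ctrl.grab_frame("side")
a=cv2.resize(f["frame"][120:290,140:330],None,fx=2,fy=2,interpolation=2);b=cv2.resize(g["frame"][160:370,160:355],None,fx=2,fy=2,interpolation=2)[:420]
o=np.zeros((420,380+390,3),np.uint8);o[:340,:380]=a;o[:,380:]=b
cv2.imwrite("pics/c2.png",o[:,:,::-1])
E
```

```text
time_s: 8.15
ee_pos: [0.5995, 0.1022, 0.4106]
eef_rot: [-180.0, -0.0, 102.8]
ft_force: [0.3, -0.0, 0.1]
gripper_width: 0.0852
finger_force: 0.0
time_s: 8.75
ee_pos: [0.4395, 0.0663, 0.55]
eef_rot: [-180.0, 0.2, 102.8]
ft_force: [1.0, 0.0, 0.6]
gripper_width: 0.0852
finger_force: 0.0
t 8.75 pos [0.4395 0.0663 0.55  ] rot [-180.     0.2  102.8] w 0.0852 F [1.  0.  0.6] q7 -3.9
```

View pics/c2.png

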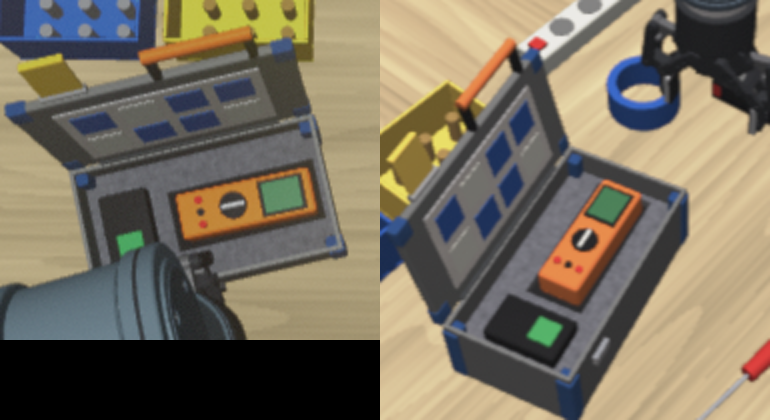

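The meter lies flat in the bay (top crop 245,205; side crop 592,240). Next is the bar.

```bash
python3 - <<'E'
from h import *
np.set_printoptions(precision=4,suppress=True)
f=ctrl.grab_frame("top"); g=ctrl.grab_frame("side")
def ends(f,ok):
    c=[k for k in blobs(f,(6,150,90),(18,255,255),40) if ok(cv2.boundingRect(k))][0]
    r=cv2.minAreaRect(c); b=sorted(cv2.boxPoints(r).tolist()); return np.array(r[0]),r[1],(np.array(b[0])+b[1])/2,(np.array(b[2])+b[3])/2
A=ends(f,lambda r:r[1]<150 and 200<r[0]<250); B=ends(g,lambda r:180<r[0]<235 and r[1]<215)
print(A,B)
for i in (0,2,3): print(*tri(f,A[i],g,B[i]))
p=tri(f,A[0],g,B[0])[0]
a=np.radians(12.8); X=np.array([np.cos(a),np.sin(a)]);Y=np.array([-X[1],X[0]]); d=p[:2]-[.588,.1437]; print("bar in case",d@X,d@Y)
E
python3 go.py 0.724 0.117 0.50 102.8
```

```text
(array([237.4686, 142.3697]), (7.910737991333008, 57.52044677734375), array([209.5113, 149.118 ]), array([265.4259, 135.6214])) (array([212.4396, 197.31  ]), (6.816689491271973, 43.929779052734375), array([198.0979, 213.9465]), array([226.7814, 180.6736]))
[0.7264 0.1202 0.2948] 0.002154349010501415
[0.7134 0.1754 0.2947] 0.00016053489511192216
[0.7378 0.0646 0.298 ] 0.004960191247015458
bar in case 0.12972622990935628 -0.05352654209568514
t 8.95 pos [0.4444 0.0668 0.5491] rot [180.   -0.  102.8] w 0.0856 F [ 0.5  0.1 -0.6] q7 -4.0
shift [-0.013   0.2837  0.0492] turn 0.0
```

```bash
python3 go.py 0.726 0.119 0.51 102.8; python3 -m pendant '[[-1,[-0.002,0.045,0],0],[-1,[-0.004,0.09,0],0],[-1,[-0.006,0.135,0],0],[-1,[-0.008,0.18,0],0],[-1,[-0.01,0.225,0.01],0],[-1,[-0.011,0.26,0.025],0],[-1,[-0.0115,0.286,0.04],0],[-1,[-0.0115,0.286,0.04],0],[-1,[-0.0115,0.286,0.04],0]]'; python3 go.py 0.726 0.119 0.448 102.8;python3 - <<'E'
from h import *
f=ctrl.grab_frame("top"); g=ctrl.grab_frame("side")
a=cv2.resize(f["frame"][80:250,140:330],None,fx=2,fy=2,interpolation=2);b=cv2.resize(g["frame"][90:300,140:335],None,fx=2,fy=2,interpolation=2)[:420]
o=np.zeros((420,380+390,3),np.uint8);o[:340,:380]=a;o[:,380:]=b
cv2.imwrite("pics/b1.png",o[:,:,::-1])
E
```

```text
t 8.95 pos [0.4444 0.0668 0.5491] rot [180.   -0.  102.8] w 0.0856 F [ 0.5  0.1 -0.6] q7 -4.0
shift [-0.0115  0.2861  0.0392] turn 0.0
time_s: 9.85
ee_pos: [0.7259, 0.1195, 0.5068]
eef_rot: [-179.8, -0.1, 102.8]
ft_force: [1.1, 0.8, 0.4]
gripper_width: 0.0851
finger_force: 0.0
t 9.85 pos [0.7259 0.1195 0.5068] rot [-1.798e+02 -1.000e-01  1.028e+02] w 0.0851 F [1.1 0.8 0.4] q7 -11.0
shift [-0.0005  0.0002  0.0588] turn 0.0
```

View pics/b1.png

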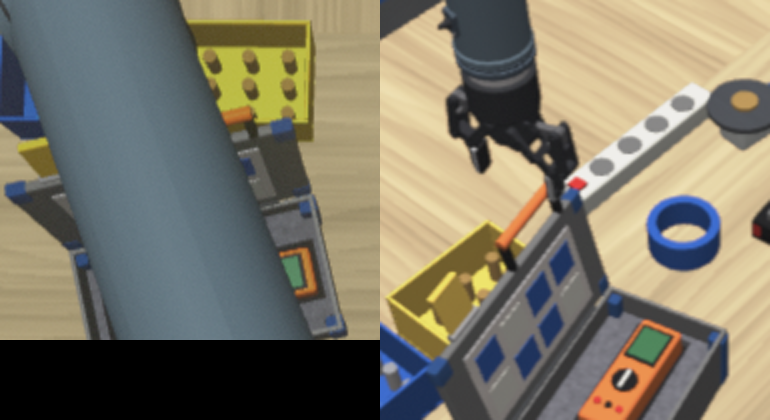

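The open fingers hover over the bar (side crop 530,215), with tips at (480,165) and (562,205). I descend while checking the force.

```bash
python3 -m pendant '[[-1,[0,0,0.015],0],[-1,[0,0,0.03],0],[-1,[0,0,0.04],0],[-1,[0,0,0.05],0],[-1,[0,0,0.058],0],[-1,[0,0,0.058],0],[-1,[0,0,0.058],0]]'; python3 - <<'E'
from h import *
g=ctrl.grab_frame("side")
b=cv2.resize(g["frame"][110:310,140:335],None,fx=2.5,fy=2.5,interpolation=2)
cv2.imwrite("pics/b2.png",b[:,:,::-1])
E
```

```text
time_s: 10.65
ee_pos: [0.7252, 0.1189, 0.4513]
eef_rot: [180.0, -0.0, 102.8]
ft_force: [-0.1, 0.5, 0.6]
gripper_width: 0.0853
finger_force: 0.0
```

View pics/b2.png

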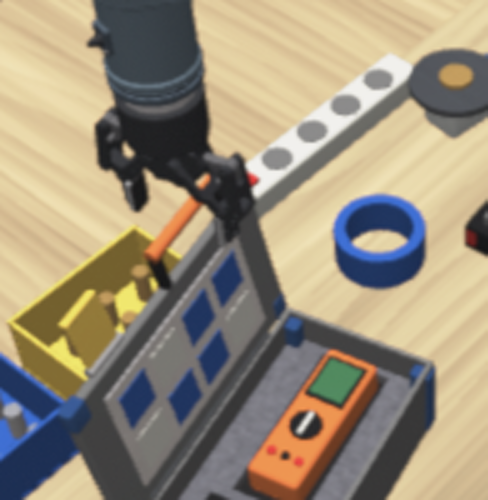

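The fingers straddle the bar (tips at 135,205 and 235,230; bar centre about 181,218). Closing.

```bash
python3 -m pendant '[[-0.3,[0,0,0.002],0],[0.2,[0,0,0.002],0],[0.5,[0,0,0.002],0],[0.7,[0,0,0.002],0],[1,[0,0,0.002],0],[1,[0,0,0.002],0],[1,[0,0,0.002],0],[1,[0,0,0.002],0],[1,[0,0,0.002],0],[1,[0,0,0.002],0]]';python3 go.py
```

```text
time_s: 11.7
ee_pos: [0.7252, 0.1189, 0.4493]
eef_rot: [180.0, 0.0, 102.8]
ft_force: [1.1, 0.2, 1.6]
gripper_width: 0.0125
finger_force: 58.4
t 11.7 pos [0.7252 0.1189 0.4493] rot [180.    0.  102.8] w 0.0125 F [1.1 0.2 1.6] q7 -12.0
```

```bash
python3 - <<'E'
import numpy as np
r=.2031
for p in list(range(103,20,-4))+list(range(19,1,-3))+[1.7]:
    print(p,round(-r*np.cos(np.radians(p))-.0457,4),round(.1979-r*np.sin(np.radians(p)),4))
E
python3 -m pendant '[[1,[0,-0.005,-0.001],0],[1,[0,-0.009,-0.002],0],[1,[0,-0.014,-0.003],0],[1,[0,-0.018,-0.0035],0],[1,[0,-0.018,-0.0035],0]]'
```

```text
103 -0.0 0.0
99 -0.0139 -0.0027
95 -0.028 -0.0044
91 -0.0422 -0.0052
87 -0.0563 -0.0049
83 -0.0705 -0.0037
79 -0.0845 -0.0015
75 -0.0983 0.0017
71 -0.1118 0.0059
67 -0.1251 0.0109
63 -0.1379 0.0169
59 -0.1503 0.0238
55 -0.1622 0.0315
51 -0.1735 0.0401
47 -0.1842 0.0494
43 -0.1942 0.0594
39 -0.2035 0.0701
35 -0.2121 0.0814
31 -0.2198 0.0933
27 -0.2267 0.1057
23 -0.2327 0.1185
19 -0.2377 0.1318
16 -0.2409 0.1419
13 -0.2436 0.1522
10 -0.2457 0.1626
7 -0.2473 0.1731
4 -0.2483 0.1837
1.7 -0.2487 0.1919
time_s: 12.2
ee_pos: [0.707, 0.1144, 0.4529]
eef_rot: [-179.9, 0.0, 102.8]
ft_force: [0.3, -1.5, 1.2]
gripper_width: 0.0124
finger_force: 59.1
```

```bash
python3 -m pendant '[[1,[0,-0.010,-0.001],0],[1,[0,-0.024,-0.0017],0],[1,[0,-0.038,-0.0014],0],[1,[0,-0.0525,-0.0002],0],[1,[0,-0.0665,0.002],0],[1,[0,-0.080,0.005],0],[1,[0,-0.087,0.007],0],[1,[0,-0.087,0.007],0]]'
```

```text
time_s: 13.0
ee_pos: [0.6221, 0.0936, 0.4465]
eef_rot: [-179.9, 0.2, 102.7]
ft_force: [-1.7, -4.9, 5.2]
gripper_width: 0.0121
finger_force: 59.1
```

```bash
python3 -m pendant '[[1,[0,-0.007,0.0024],0],[1,[0,-0.020,0.0074],0],[1,[0,-0.033,0.0134],0],[1,[0,-0.045,0.020],0],[1,[0,-0.057,0.028],0],[1,[0,-0.0685,0.0366],0],[1,[0,-0.074,0.041],0],[1,[0,-0.074,0.041],0]]'
```

```text
time_s: 13.8
ee_pos: [0.5502, 0.076, 0.4039]
eef_rot: [-179.8, 0.3, 102.6]
ft_force: [1.7, -8.4, -2.6]
gripper_width: 0.0117
finger_force: 58.8
```

```bash
cat > bar.py <<'E'
from h import *
np.set_printoptions(precision=3,suppress=True)
# orange blobs at the bar's ends: both views, cast to the expected height
import sys
z=float(sys.argv[1])
for n in ("top","side"):
    f=ctrl.grab_frame(n)
    for c in blobs(f,(5,130,60),(19,255,255),12):
        x,y,w,h=cv2.boundingRect(c)
        if 170<x<330 and 130<y<320:
            b=cv2.boxPoints(cv2.minAreaRect(c)); print(n,(x,y,w,h),*[cast(f,p,z)[:2] for p in ((b+np.roll(b,1,0))/2)])
E
python3 bar.py 0.253; python3 go.py
```

```text
top (272, 219, 27, 17) [0.553 0.055] [0.575 0.032] [0.579 0.002] [0.557 0.024]
side (240, 233, 51, 80) [0.482 0.269] [0.533 0.174] [0.529 0.069] [0.476 0.173]
side (179, 227, 7, 14) [0.734 0.221] [0.746 0.204] [0.726 0.212] [0.714 0.228]
side (193, 216, 6, 14) [0.735 0.179] [0.745 0.161] [0.727 0.171] [0.717 0.188]
side (318, 138, 10, 6) [ 0.688 -0.21 ] [ 0.689 -0.227] [ 0.678 -0.233] [ 0.676 -0.217]
side (203, 223, 6, 13) [0.704 0.178] [0.712 0.162] [0.695 0.17 ] [0.687 0.186]
side (172, 247, 9, 7) [0.706 0.265] [0.713 0.254] [0.704 0.248] [0.697 0.259]
side (189, 235, 6, 12) [0.701 0.22 ] [0.712 0.208] [0.696 0.212] [0.685 0.224]
t 13.9 pos [0.5504 0.076  0.404 ] rot [-179.8    0.3  102.6] w 0.0118 F [ 1.6 -8.7 -1.1] q7 -13.5
```

```bash
python3 -m pendant '[[1,[0,-0.005,0.005],0],[1,[0,-0.015,0.015],0],[1,[0,-0.0245,0.0256],0],[1,[0,-0.033,0.037],0],[1,[0,-0.041,0.049],0],[1,[0,-0.0443,0.055],0],[1,[0,-0.0443,0.055],0]]';python3 - <<'E'
from h import *
f=ctrl.grab_frame("top"); g=ctrl.grab_frame("side")
a=cv2.resize(f["frame"][140:300,140:330],None,fx=2,fy=2,interpolation=2);b=cv2.resize(g["frame"][160:370,170:365],None,fx=2,fy=2,interpolation=2)[:420]
o=np.zeros((420,380+390,3),np.uint8);o[:320,:380]=a;o[:,380:]=b
cv2.imwrite("pics/l1.png",o[:,:,::-1])
E
```

```text
time_s: 14.6
ee_pos: [0.5086, 0.066, 0.3493]
eef_rot: [179.9, 0.3, 102.6]
ft_force: [8.6, -10.2, -4.3]
gripper_width: 0.0118
finger_force: 58.7
```

View pics/l1.png

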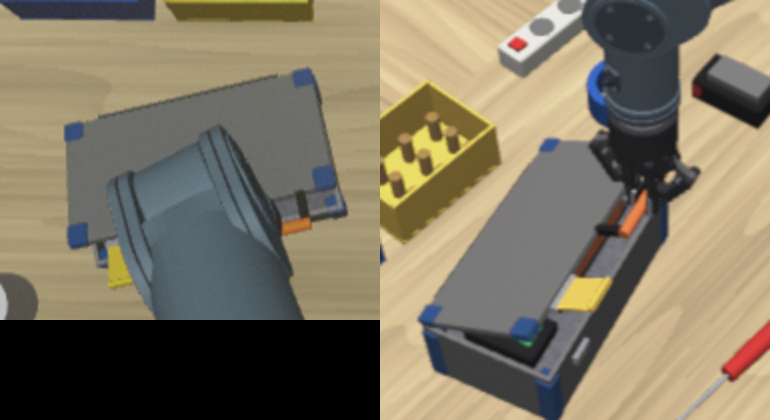

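The lid is about 27° from shut; the fingers hold the bar (side crop 635,205) and the yellow flap sticks out at (585,293). Continuing down slowly.

```bash
python3 -m pendant '[[1,[-0.001,-0.0025,0.006],0],[1,[-0.0015,-0.0055,0.0125],0],[1,[-0.0015,-0.0085,0.019],0],[1,[-0.0015,-0.011,0.0256],0],[1,[-0.0015,-0.0134,0.0323],0],[1,[-0.0015,-0.0155,0.039],0],[1,[-0.0015,-0.018,0.046],0],[1,[-0.0015,-0.0193,0.0527],0],[1,[-0.0015,-0.0193,0.0527],0]]'
```

```text
time_s: 15.6
ee_pos: [0.4905, 0.0612, 0.297]
eef_rot: [179.9, 0.2, 102.7]
ft_force: [7.4, -7.8, -4.3]
gripper_width: 0.012
finger_force: 58.3
```

```bash
python3 -m pendant '[[1,[-0.001,0,0.005],0],[1,[-0.001,-0.001,0.010],0],[1,[-0.001,-0.002,0.015],0],[1,[-0.001,-0.0027,0.020],0],[1,[-0.001,-0.003,0.0245],0],[1,[-0.001,-0.0034,0.0285],0],[1,[-0.001,-0.0036,0.032],0],[1,[-0.001,-0.0038,0.035],0],[1,[-0.001,-0.0038,0.035],0]]';python3 -m pendant '[[1,[0,0,0.002],0],[1,[0,0,0.0035],0],[1,[0,0,0.0045],0],[1,[0,0,0.0045],0]]'
```

```text
time_s: 16.5
ee_pos: [0.4872, 0.0606, 0.2655]
eef_rot: [179.8, 0.3, 102.7]
ft_force: [-6.1, -9.6, 38.5]
gripper_width: 0.0117
finger_force: 62.4
time_s: 16.9
ee_pos: [0.4871, 0.0612, 0.2633]
eef_rot: [179.8, 0.4, 102.7]
ft_force: [-15.6, -11.6, 68.9]
gripper_width: 0.0117
finger_force: 68.7
```

```bash
python3 -m pendant '[[1,[0,0,-0.002],0],[1,[0,0,-0.0045],0],[1,[0,0,-0.0045],0],[1,[0,0,-0.0045],0]]';python3 - <<'E'
from h import *
f=ctrl.grab_frame("top"); g=ctrl.grab_frame("side")
for nm,q in (("top",f),("side",g)):
    for c in blobs(q,(100,110,50),(122,255,255),15):
        x,y,w,h=cv2.boundingRect(c)
        if 150<x<330 and 150<y<375: print(nm,(x,y,w,h),cv2.contourArea(c))
a=cv2.resize(f["frame"][140:300,140:330],None,fx=2,fy=2,interpolation=2);b=cv2.resize(g["frame"][200:380,190:340],None,fx=2.6,fy=2.6,interpolation=2)
o=np.zeros((468,770,3),np.uint8);o[:320,:380]=a;o[:,380:]=b
cv2.imwrite("pics/l2.png",o[:,:,::-1])
E
```

```text
time_s: 17.3
ee_pos: [0.487, 0.0606, 0.264]
eef_rot: [179.8, 0.2, 102.7]
ft_force: [2.1, -7.1, 17.3]
gripper_width: 0.0118
finger_force: 62.9
top (185, 262, 10, 11) 72.0
top (301, 235, 10, 10) 64.0
top (174, 204, 8, 10) 52.5
top (288, 177, 9, 9) 43.5
side (274, 189, 19, 36) 333.0
side (248, 347, 13, 24) 170.5
side (246, 337, 13, 12) 95.5
side (192, 314, 12, 12) 70.0
side (192, 326, 11, 21) 68.0
side (252, 231, 10, 7) 36.5
```

View pics/l2.png

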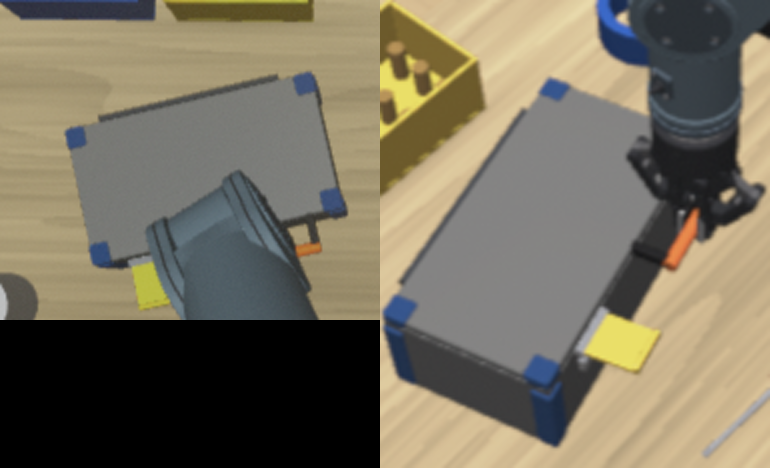

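The lid sits shut on the rim (side seam closed at 540,370). The flap sticks straight out at (620,343). I release the bar with a small opening, rise and move off.

```bash
python3 -m pendant '[[1,[0,0,-0.001],0],[0.4,[0,0,-0.001],0],[0.4,[0,0,-0.001],0],[0.4,[0,0,-0.001],0],[0.4,[0,0,-0.001],0],[0.4,[0,0,-0.001],0]]'; python3 go.py
```

```text
time_s: 18.0
ee_pos: [0.4852, 0.062, 0.2628]
eef_rot: [-180.0, -0.0, 102.8]
ft_force: [-0.6, -0.0, -0.3]
gripper_width: 0.0257
finger_force: 0.0
t 18.0 pos [0.4852 0.062  0.2628] rot [-180.    -0.   102.8] w 0.0257 F [-0.6 -0.  -0.3] q7 -20.6
```

```bash
python3 -m pendant '[[0.4,[0,0,-0.015],0],[0.4,[0,0,-0.04],0],[0.4,[0,0,-0.075],0],[1,[0,-0.03,-0.12],8],[1,[0,-0.06,-0.13],16],[1,[0,-0.06,-0.13],24],[1,[0,-0.06,-0.13],32],[1,[0,-0.06,-0.13],40],[1,[0,-0.06,-0.13],48],[1,[0,-0.06,-0.13],56]]' | head -2; python3 -m pendant '[[1,[0,0,0],8.5],[1,[0,0,0],17],[1,[0,0,0],25.5],[1,[0,0,0],34],[1,[0,0,0],34]]'; python3 go.py 0.4444 0.1982 0.323 12.8; python3 - <<'E'
from h import *
np.set_printoptions(precision=4,suppress=True)
for n in ("top","side"):
    f=ctrl.grab_frame(n)
    for c in blobs(f,(22,150,100),(34,255,255),60):
        x,y,w,h=cv2.boundingRect(c)
        if 180<x<320 and 200<y<360: print(n,(x,y,w,h),cv2.contourArea(c),*[cast(f,p,.106) for p in cv2.boxPoints(cv2.minAreaRect(c))])
E
```

```text
time_s: 19.0
ee_pos: [0.4267, 0.0486, 0.3929]
time_s: 19.5
ee_pos: [0.4267, 0.0488, 0.3929]
eef_rot: [180.0, 0.0, 12.8]
ft_force: [0.1, 0.3, -0.2]
gripper_width: 0.0001
finger_force: 0.0
t 19.5 pos [0.4267 0.0488 0.3929] rot [180.    0.   12.8] w 0.0001 F [ 0.1  0.3 -0.2] q7 -95.2
shift [ 0.0503 -0.1419  0.0699] turn -0.0
top (207, 271, 18, 8) 75.0 [0.4731 0.2268 0.106 ] [0.482  0.1861 0.106 ] [0.4676 0.1827 0.106 ] [0.4587 0.2234 0.106 ]
```

```bash
python3 -m pendant '[[1,[0.012,-0.035,0.0],0],[1,[0.025,-0.07,0.0],0],[1,[0.038,-0.107,0],0],[1,[0.05,-0.142,0.02],0],[1,[0.05,-0.142,0.045],0],[1,[0.05,-0.142,0.07],0],[1,[0.05,-0.142,0.08],0],[1,[0.05,-0.142,0.08],0]]'; python3 go.py
```

```text
time_s: 20.4
ee_pos: [0.4438, 0.1977, 0.3119]
eef_rot: [180.0, 0.2, 12.9]
ft_force: [0.3, -0.4, 0.3]
gripper_width: -0.0003
finger_force: 0.0
t 20.4 pos [0.4438 0.1977 0.3119] rot [180.    0.2  12.9] w -0.0003 F [ 0.3 -0.4  0.3] q7 -119.6
```

```bash
python3 -m pendant '[[1,[0,0,0.01],0],[1,[0,0,0.02],0],[1,[0,0,0.03],0],[1,[0,0,0.04],0],[1,[0,0,0.05],0],[1,[0,0,0.06],0],[1,[0,0,0.06],0]]'; python3 go.py
```

```text
time_s: 21.1
ee_pos: [0.4436, 0.1978, 0.2515]
eef_rot: [180.0, 0.2, 12.8]
ft_force: [0.0, 0.4, -0.3]
gripper_width: 0.0004
finger_force: 0.0
t 21.1 pos [0.4436 0.1978 0.2515] rot [180.    0.2  12.8] w 0.0004 F [ 0.   0.4 -0.3] q7 -123.2
```

```bash
python3 -m pendant '[[1,[0,0,0.01],0],[1,[0,0,0.0165],0],[1,[0.004,0,0.0165],0],[1,[0.008,0,0.0165],0],[1,[0.012,0,0.0165],0],[1,[0.016,0,0.0165],0],[1,[0.019,0,0.0165],0],[1,[0.021,0,0.0165],0],[1,[0.021,0,0.0165],0]]';python3 -m pendant '[[1,[0.001,0,0],0],[1,[0.002,0,0],0],[1,[0.003,0,0],0],[1,[0.003,0,0],0]]'
```

```text
time_s: 22.0
ee_pos: [0.4649, 0.2028, 0.2364]
eef_rot: [-180.0, -0.0, 12.8]
ft_force: [0.2, 0.7, 0.2]
gripper_width: -0.0002
finger_force: 0.0
time_s: 22.4
ee_pos: [0.4669, 0.2033, 0.2363]
eef_rot: [180.0, 0.1, 12.8]
ft_force: [-4.5, -0.1, 2.2]
gripper_width: 0.0001
finger_force: 0.2
```

```bash
python3 -m pendant '[[1,[0.001,0,0],0],[1,[0.002,0,0],0],[1,[0.002,0,0],0]]';python3 -m pendant '[[1,[0.0015,0,0],0],[1,[0.003,0,0],0],[1,[0.003,0,0],0]]';  python3 go.py
```

```text
time_s: 22.7
ee_pos: [0.4676, 0.2035, 0.2358]
eef_rot: [179.9, 0.3, 12.8]
ft_force: [-9.0, -1.5, 3.3]
gripper_width: 0.0
finger_force: 0.0
time_s: 23.0
ee_pos: [0.4684, 0.2036, 0.235]
eef_rot: [179.8, 0.6, 12.9]
ft_force: [-15.9, -3.0, 4.4]
gripper_width: -0.0
finger_force: 0.0
t 23.0 pos [0.4684 0.2036 0.235 ] rot [179.8   0.6  12.9] w -0.0 F [-15.9  -3.    4.4] q7 -122.7
```

```bash
python3 -m pendant '[[1,[-0.02,0,0],0],[1,[-0.06,0,0],0],[1,[-0.06,0,-0.05],0],[1,[-0.06,0.05,-0.1],0],[1,[-0.06,0.1,-0.15],0],[1,[-0.06,0.15,-0.2],0],[1,[-0.06,0.2,-0.25],0],[1,[-0.06,0.25,-0.25],0],[1,[-0.06,0.3,-0.25],0],[1,[-0.06,0.3,-0.25],0]]'; python3 - <<'E'
from h import *
np.set_printoptions(precision=4,suppress=True)
a=np.radians(12.8);X=np.array([np.cos(a),np.sin(a),0]);Y=np.array([-X[1],X[0],0]);O=np.array([.588,.1437,0])
for n in ("top","side"):
    f=ctrl.grab_frame(n)
    for c in blobs(f,(22,120,70),(34,255,255),5):
        x,y,w,h=cv2.boundingRect(c)
        if 170<x<330 and 200<y<375:
            print(n,(x,y,w,h),cv2.contourArea(c))
            for p in cv2.boxPoints(cv2.minAreaRect(c)):
                o,d=ray(f,p); s=(-.0925-(o-O)@X)/(d@X); q=o+s*d-O; print("   on front plane: y,z",q@Y,q[2])
    for c in blobs(f,(100,110,50),(122,255,255),15):
        x,y,w,h=cv2.boundingRect(c)
        if 150<x<330 and 150<y<375:
            b=c[:,0,:].mean(0); q=cast(f,b,.112)-O; print(n,"blue",(x,y,w,h),q@X,q@Y)
E
```

```text
time_s: 24.0
ee_pos: [0.4767, -0.0849, 0.4826]
eef_rot: [179.9, -0.2, 12.8]
ft_force: [-0.1, 0.9, 0.5]
gripper_width: -0.0
finger_force: 0.0
top (212, 267, 17, 8) 21.5
   on front plane: y,z 0.10106324425915118 0.07589766150794586
   on front plane: y,z 0.04061679690397378 0.16773061925298838
   on front plane: y,z 0.06317841775182766 0.05951867602685179
   on front plane: y,z 0.1336612648689615 -0.05561009410168105
top blue (185, 262, 10, 11) -0.0710847040793265 0.14019677274217476
top blue (173, 204, 9, 10) 0.07174583721025371 0.14421337262982992
top blue (288, 178, 9, 8) 0.07777962958115242 -0.1348654822373869
top blue (301, 235, 6, 10) -0.0620586184848147 -0.13368111205718228
side (267, 326, 12, 23) 103.5
   on front plane: y,z 0.12550662540188734 0.08833307720177586
   on front plane: y,z 0.07188849093184228 0.09236556867319634
   on front plane: y,z 0.04693520543392693 0.03934914167576231
   on front plane: y,z 0.10312773098361666 0.03622930163827265
side blue (274, 188, 36, 37) 0.04210042042367468 -0.25708825285284365
side blue (248, 347, 13, 24) -0.09829243056189965 0.17278514663019248
side blue (245, 337, 14, 12) -0.07372136714416495 0.14385027858549992
side blue (192, 314, 12, 12) 0.06743196995833906 0.1470605233671323
side blue (192, 326, 11, 20) 0.04395372432244279 0.18211949515448622
side blue (302, 249, 10, 9) -0.06681337873573233 -0.13477650988381837
side blue (252, 231, 10, 7) 0.07514402224231466 -0.132230421820754
```

```bash
python3 - <<'E'
from h import *
np.set_printoptions(precision=1,suppress=True)
a=np.radians(12.8);X=np.array([np.cos(a),np.sin(a),0]);Y=np.array([-X[1],X[0],0]);O=np.array([.588,.1437,0])
def proj(f,p):
    c=np.linalg.inv(f["world_from_camera"])@np.r_[p,1]; F=240/np.tan(np.radians(f["fovy"]/2)); return np.array([f["cx"]+F*c[0]/c[2],f["cy"]+F*c[1]/c[2]])
for n in ("top","side"):
    f=ctrl.grab_frame(n)
    for b in (0,.15,.3):
        print(n,b,*[proj(f,O+X*(-.0925-.055*np.sin(b))+Y*y+[0,0,.106-.055*np.cos(b)]) for y in (.063,.107)])
    print("pivot",*[proj(f,O+X*(-.0925)+Y*y+[0,0,.106]) for y in (.063,.107)])
    for c in blobs(f,(22,120,70),(34,255,255),5):
        x,y,w,h=cv2.boundingRect(c)
        if 170<x<330 and 200<y<375: r=cv2.minAreaRect(c); print(cv2.boxPoints(r).tolist() and np.round(cv2.boxPoints(r)), cv2.approxPolyDP(c,2,True)[:,0].tolist())
E
```

```text
top 0 [229.6 269.9] [212.3 273.5]
top 0.15 [230.2 273.2] [212.9 276.8]
top 0.3 [230.6 276.3] [213.3 280. ]
pivot [224.3 269.3] [206.  273.1]
[[212. 273.]
 [227. 266.]
 [229. 270.]
 [213. 276.]] [[228, 268], [212, 273], [226, 271]]
side 0 [278.2 332.1] [269.  346.8]
side 0.15 [281.3 333.3] [272.1 348.1]
side 0.3 [284.3 334.3] [275.1 349.1]
pivot [277.2 319.6] [267.6 334.5]
[[264. 345.]
 [275. 326.]
 [281. 329.]
 [270. 349.]] [[276, 326], [267, 342], [269, 348], [278, 335], [275, 331]]
```

```bash
python3 -c "
from station import ctrl
print(ctrl.close_job())"
```

```text
the job is handed in; nothing more can be done
None
```

The job is handed in: the meter lies flat, face up, in the bay, the lid is shut and the clasp is flush against the case front. I checked the shut lid and the clasp from camera measurements after backing off, at about 24 s of the 64 s limit. In the last few millimetres I pressed the lid onto the rim with up to 69 N at the wrist (limit 120 N).

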